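# Seal the canister and tare the scale

## Robot

A 6-joint arm with a two-finger parallel gripper is mounted at the origin on the work surface. World frame = base frame: x ahead of the robot, y to its left, z up, the work surface at z = 0. Lengths are in m, angles in rad, forces in N, time in s.
With the tool pointing down it reaches from about 0.35 to 0.775 m from the base axis. Payload 5.5 kg.
Tool frame: the origin (TCP) lies midway between the tips of the shut fingers; the grasp point (between the pads) lies 19 mm behind it; z points along the fingers, y is the line along which they close (so a half turn about z gives the same grasp; the last joint's range is limited). The gripper opens to 85 mm and grips with 20 to 120 N. Pads are 22 mm wide; open, the fingers measure 114 mm over their backs; the gripper's body (76 mm by 85 mm) begins 54 mm behind the grasp point. The pads swing forward as they close: fully open they stand 13 mm farther back than shut.
Start: joints at [1.172, 0.313, 0.046, 1.304, 0, 1.431], TCP at [0.147, 0.556, 0.231] pointing down, gripper open.
Joint ranges: [-2.76, 2.76], [-0.86, 1.69], [-1.03, 1.26], [-2.2, 2.34], [-1.47, 1.5], [-3.14, 3.14]. Speed limits (rad/s): [2.57, 2.57, 3.14, 3.14, 3.14, 3.14].

## Interface

Orientations are given as a unit quaternion [w, x, y, z].
In Python, from workcell import telemetry, imaging, env gives the robot as it stands. The module is installed in compiled form; this text tells all that it offers.
- The arm moves only by the tool step_arm, never from a script. Its argument "moves" is a list of rows, each a list of 3 entries, a list of its own where there are three numbers: the shift along the tool's x, y, z in mm, then the turn, a rotation vector about the tool's x, y, z in rad, then the finger opening in mm, from 0 to 85.4. A call has 1 to 8 rows; each row is the pose to reach, as a shift and turn from the pose commanded when the call began, along the tool's axes at that moment; what a row does not reach only later rows make up. A row lasts 1/12 s, in which the tool goes at most 41.7 mm and 7.16 degrees, less where a joint would pass 70% of its speed; a pose out of reach is approached as far as the arm can. A call with a gripper value outside its range is refused whole. The fingers move at their own pace and stop on an object; "grip_force" is the grip in N (left out, the last holds). Time passes only in rows, so rows that repeat a pose let the fingers close. It gives the time, the measured TCP pose, the force, the opening and the grip force at its end, in the units of the state.
- telemetry.get_state(): the state, without advancing time (a new reading comes with each control period).
- imaging.read_camera(name): name is "side" or "top" or "wrist"; returns the picture (384x512x3 uint8, red, green, blue); there is no depth.
- imaging.camera_params(name): a dict with "camera_matrix" (3x3 intrinsics, pixels), "pose" (4x4, takes a point from camera to world coordinates). Camera axes: x right, y up, looking along -z (the intrinsics and any distortion apply to the point x, -y, -z); pixel columns grow to the right and rows downward; lengths in m; the calibration is good to about 2 mm. The wrist camera is an equidistant fisheye: a pixel r from the principal point sees the ray r / f radians off the axis. A picture is of the moment at which its call begins: read the wrist's pose just before it. camera_params takes no time and is no camera call; for the wrist camera it gives the pose at the moment of the call.
- env.hand_in(): hands the job in; it is judged then, once.
The state is a dict: "clock": time; "joint_pos": joint angles; "qvel": joint speeds; "tau": joint torques, N m; "tcp_pos": TCP position; "orientation": TCP orientation; "wrist_force": force on the tool from outside, world axes, zero at the start; "ft_torque": the same for the moment, N m; "finger_gap": finger opening in m; "grip_force": force on a finger pad.
Only numpy, scipy, OpenCV 4.12 (cv2) and the standard library are available. Lean on these libraries where they do the work, as an engineer would, in place of code of your own. Each camera call takes 0.05 s, during which the arm holds its last target. There are 200 camera calls.

## Task

Seal the empty canister that stands on the kitchen scale by pressing the button in its lid fully home; then switch the scale on by pressing its round key fully in; then zero it by pressing its long bar key fully down for about a second and letting it come up. Keep to that order and only press with the fingertips: pick nothing up, do not shift or tip the canister, and leave everything else where it is.

Things in the scene. Friction and masses are not known exactly. Their poses are not given: they have to be found in the camera images.
- scale: Flat grey kitchen scale, fixed, 270 (x) x 180 (y) mm. Origin: centre of its underside. Steel weighing plate 176 x 172 mm, top 28 mm above the shelf, centred at x = +42 mm. Control strip, top 20 mm above the shelf, at its -x end, nearest the robot, with a round key and a long bar key, both white, centres at x = -98 mm, y = +42 and -42 mm; which is on which side differs between starts.
- canister: Loose square canister of clear plastic with a white lid, 96 x 96 mm, 87 mm high to the top of the lid, about 0.3 kg, standing on the weighing plate. Origin: centre of its underside; z up. In the middle of the lid is the round button.
- lid_button (a joint): Travel of the round white button (48 mm across) in the canister's lid, in m: 0 = up (11 mm proud of the lid), 0.008 = fully home (3 mm proud). It starts up, moves stiffly against a steady drag of about 5 N, and stays at whatever depth it is left.
- lid_button_top (a point): Centre of the top face of the lid button; it moves with the button. About 126 mm above the shelf when up; z up.
- power_key (a joint): Travel of the scale's round key in m: 0 = up, 0.005 = fully in. It starts up, moves stiffly against a steady drag of about 3.5 N, and stays at whatever depth it is left.
- power_key_top (a point): Centre of the top face of the round key (22 mm across); it moves with the key. When up it is 31 mm above the shelf and 7 mm proud of its surround (a 34 x 58 mm plate), when in 2 mm proud.
- tare_key (a joint): Travel of the scale's long bar key in m: 0 = up, 0.004 = fully down. It is sprung, about 1 N to start and 4 N fully down, and comes up again when let go.
- tare_key_top (a point): Centre of the top face of the bar key (16 mm along the scale's x, 44 mm along its y); it moves with the key. When up it is 31 mm above the shelf and 7 mm proud of its surround (a 34 x 58 mm plate), when down 3 mm proud.
- other_canister: A taller canister of the same make, 96 x 96 mm, 173 mm high, standing on the shelf beside the scale (its -y side); its lid button is already home. Not to be disturbed. Origin: centre of its underside.
- bundt_tin: Loose fluted steel ring-cake tin, 176 mm across, 82 mm high, on the scale's +y side. Not to be disturbed. Origin: centre of its underside.
- trivet: Loose round orange silicone trivet, 150 mm across, 9 mm thick. Not to be disturbed. Origin: centre of its underside.
- tartlet_a: Small aluminium tartlet mould, 72 mm across, 20 mm high. Not to be disturbed. Origin: centre of its underside.
- tartlet_b: The second, identical tartlet mould. Not to be disturbed. Origin: centre of its underside.
- spatula: Wooden spatula, 237 mm long, 50 mm wide, 9 mm thick, lying in front of the scale's control strip. Not to be disturbed. Origin: on its underside, near the middle of its length; x runs along it.
Mind the look-alikes: they are no part of the job. What is shaped like the canister but pink or red is not meant.

How it is judged:
On the way, in this order (a step that is already met when the one before it is completed fails the run):
1. the canister's lid button is pressed home (value of joint lid_button above 0.0065 m), for 0.2 s.
2. the scale's round key is pressed in (value of joint power_key above 0.004 m), for 0.2 s.
3. the scale's bar key is held down for half a second (value of joint tare_key above 0.003 m), for 0.5 s.
At the end, for the whole second after the job is handed in: Lid button (6.5 of 8 mm or more) and round key (4 of 5 mm or more) are in and stay in; the bar key, held down before (3 of 4 mm or more, 0.5 s), is up; the canister stands upright at rest within 20 mm of its start, and each bystander within 20 mm of its own (value of joint lid_button above 0.0065 m and value of joint power_key above 0.004 m and value of joint tare_key below 0.001 m and distance of each of canister, other_canister, bundt_tin, trivet, tartlet_a, tartlet_b, spatula from where it was at the start of the episode below 0.02 m and angle between canister's own z axis and vertical below 0.05 rad and linear speed of canister below 0.01 m/s); the robot touches nothing.
It fails at once if the round key is pressed before the lid button is home (value of joint power_key above 0.0025 m and value of joint lid_button below 0.006 m).
It fails at once if the bar key is pressed before the scale is switched on (value of joint tare_key above 0.002 m and value of joint power_key below 0.0035 m).
It fails at once if the canister is lifted off the scale (z of canister in the frame of scale above 0.036 m).
It fails at once if the canister is shifted by more than 20 mm or tipped (distance of canister from where it was at the start of the episode above 0.02 m or angle between canister's own z axis and vertical above 0.2 rad).
It fails at once if a bystander is moved by more than 20 mm (distance of any of other_canister, bundt_tin, trivet, tartlet_a, tartlet_b, spatula from where it was at the start of the episode above 0.02 m).
It also fails if it takes over 48 s, if anything falls off the work surface, if the arm or the gripper's body presses on something with over 40 N, if the wrist force passes 120 N, or if a joint passes its speed limit or range.

## Working session

There is one attempt and no reset: what is moved stays moved. The work goes in short steps, Python scripts to look and compute and a tool call to move; the robot and the scene stay as the last step left them, time stands still between calls to the robot, and variables do not carry over. Pictures are saved under pics/ and viewed, at most 10 in all, crops included, and the job is handed in when it is done.

Besides the shell and the picture viewer there is one more tool, called after ">>>" as name(argument=value, ...) on one line, values as JSON. step_arm: Moves the arm, as the interface text tells. Its arguments: {"type":"object","properties":{"moves":{"type":"array"},"grip_force":{"type":"number"}},"required":["moves"]}

```bash
mkdir -p pics
python3 - <<'E'
from workcell import telemetry, imaging
import cv2,numpy as np
for n in("top","side"):
    im=imaging.read_camera(n); cv2.imwrite(f"pics/{n}0.png",im[:,:,::-1])
    p=imaging.camera_params(n); print(n,np.round(p["camera_matrix"],1).tolist(),np.round(p["pose"],3).tolist(),[k for k in p])
print(telemetry.get_state())
E
```

```text
top [[376.3, 0.0, 261.4], [0.0, 376.3, 194.3], [0.0, 0.0, 1.0]] [[0.023, 0.984, -0.175, 0.369], [-1.0, 0.026, 0.013, -0.056], [0.018, 0.174, 0.985, 1.11], [0.0, 0.0, 0.0, 1.0]] ['camera_matrix', 'pose']
side [[452.8, 0.0, 259.1], [0.0, 452.8, 192.4], [0.0, 0.0, 1.0]] [[0.864, 0.39, -0.32, 0.169], [-0.504, 0.657, -0.56, -0.765], [-0.008, 0.645, 0.764, 1.057], [0.0, 0.0, 0.0, 1.0]] ['camera_matrix', 'pose']
{'clock': 0.1, 'joint_pos': array([1.17238777e+00, 3.13940875e-01, 4.50793276e-02, 1.30358593e+00,
       1.36974048e-05, 1.43121529e+00]), 'qvel': array([-0.00107368, -0.00190338,  0.00354339,  0.00082833,  0.00080963,
       -0.0012812 ]), 'tau': array([ 3.23607557e-03, -4.81725526e+01,  2.99244046e+01,  1.27411415e-02,
       -9.57915177e-05,  1.07692961e-05]), 'tcp_pos': array([0.14698624, 0.55542518, 0.23048375]), 'orientation': array([-2.26008690e-04,  1.29052787e-01,  9.91637382e-01, -7.94063769e-04]), 'wrist_force': array([ 0.61064006, -0.58735339, -0.31344099]), 'ft_torque': array([ 0.00033177,  0.00880257, -0.02575831]), 'grip_force': 0.0, 'finger_gap': 0.08552477492875142}
```

View pics/top0.png

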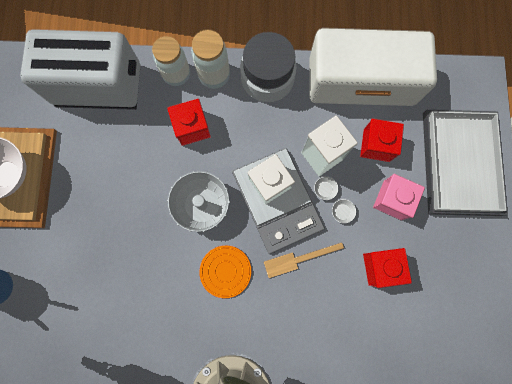

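View pics/side0.png

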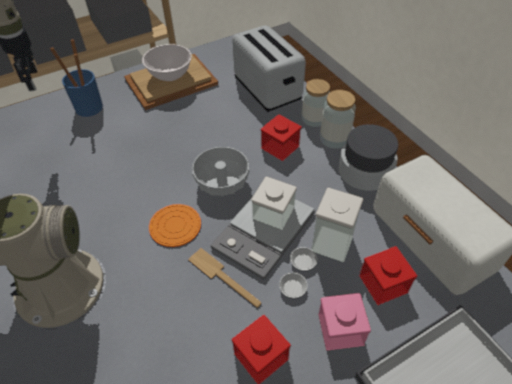

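Top view: the white-lidded canister on the scale is at about (271,177), with the round key near (279,236) and the bar key near (305,225). The taller white canister at (332,138) stands on the surface beside the scale. The red and pink ones at (188,120), (383,138), (400,196) and (388,268) are look-alikes. The canister meant is (271,177), because it stands on the steel plate. I'll confirm this in an enlarged crop.

Run:
```python
import cv2,numpy as np
t=cv2.imread("pics/top0.png");s=cv2.imread("pics/side0.png")
a=cv2.resize(t[145:255,225:335],(440,600)[:1]*2,interpolation=cv2.INTER_CUBIC)
b=cv2.resize(s[170:280,205:295],(360,440),interpolation=cv2.INTER_CUBIC)
cv2.imwrite("pics/crop0.png",np.hstack([a,b]))
for n,im,(x0,y0,x1,y1) in(("top",t,(225,145,335,255)),("side",s,(205,170,320,280))):
    g=im.min(2)
    for th in(170,190,210,225):
        _,_,st,c=cv2.connectedComponentsWithStats((g[y0:y1,x0:x1]>th).astype(np.uint8))
        print(n,th,[(np.round(c[i]+[x0,y0],1).tolist(),st[i][2:].tolist()) for i in range(1,len(st)) if st[i][4]>12])
```

```text
top 170 [([319.3, 156.3], [32, 31, 594]), ([264.4, 183.0], [62, 76, 2367]), ([326.9, 189.5], [17, 19, 257]), ([226.1, 201.4], [4, 26, 55]), ([304.9, 223.2], [15, 11, 81]), ([278.2, 235.1], [7, 7, 42])]
top 190 [([327.2, 151.3], [19, 17, 203]), ([264.3, 183.1], [62, 76, 2197]), ([326.8, 189.7], [17, 18, 231]), ([304.7, 223.3], [15, 11, 79]), ([278.2, 235.2], [7, 7, 38])]
top 210 [([327.0, 151.5], [19, 17, 183]), ([269.6, 176.1], [46, 45, 1032]), ([326.7, 191.2], [17, 16, 102]), ([304.9, 223.3], [15, 10, 68]), ([278.3, 235.2], [7, 7, 36])]
top 225 []
side 170 [([273.5, 192.2], [42, 33, 710]), ([231.9, 180.5], [10, 7, 42]), ([212.1, 182.9], [10, 6, 39]), ([245.2, 218.0], [22, 32, 268]), ([230.9, 241.3], [7, 6, 27]), ([256.4, 256.0], [14, 10, 61]), ([302.8, 262.0], [16, 14, 165])]
side 190 []
side 210 []
side 225 []
```

View pics/crop0.png

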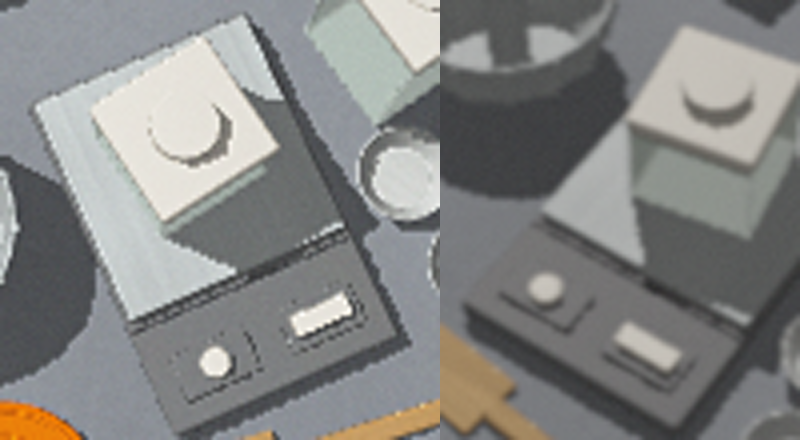

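The crop confirms it: the white-lidded square canister on the plate has its button at top px ≈(271.7,177) and side px ≈(274.5,190.7). The round key is at (278.2,235.2) and the bar key at (304.8,223.3).

```bash
cat > h.py <<'E'
import numpy as np
from workcell import imaging,telemetry
def ray(n,px):
    p=imaging.camera_params(n);K=p["camera_matrix"];T=p["pose"]
    d=np.linalg.inv(K)@[px[0]+.0,px[1]+.0,1]; return T[:3,3],T[:3,:3]@[d[0],-d[1],-d[2]]
def plane(n,px,z):
    o,d=ray(n,px);return o+d*(z-o[2])/d[2]
def tri(a,b):
    o1,d1=ray("top",a);o2,d2=ray("side",b)
    s,r,*_=np.linalg.lstsq(np.c_[d1,-d2],o2-o1,rcond=None)
    p,q=o1+d1*s[0],o2+d2*s[1];return (p+q)/2,np.linalg.norm(p-q)
E
python3 - <<'E'
from h import *
np.set_printoptions(precision=4,suppress=True)
for k,a,b,z in(("button",(271.7,177),(274.5,190.7),.126),("power",(278.2,235.2),(230.9,241.3),.031),("tare",(304.8,223.3),(256.4,256),.031)):
    print(k,*tri(a,b),plane("top",a,z),plane("side",b,z))
c=[(225+x/4,145+y/4) for x,y in((200,38),(278,147),(168,220),(92,108))]
P=np.array([plane("top",q,.115) for q in c]);print(P,P.mean(0),np.linalg.norm(P-np.roll(P,1,0),axis=1))
c=[(225+x/4,145+y/4) for x,y in((131,332),(245,15),(412,340),(182,434),(35,103))]
print("scale",[plane("top",q,.02)[:2] for q in c])
s=telemetry.get_state();print(s["tcp_pos"],s["orientation"])
E
```

```text
button [ 0.5945 -0.0968  0.1239] 0.00597957824989472 [ 0.5911 -0.0959  0.126 ] [ 0.5966 -0.0987  0.126 ]
power [ 0.4439 -0.1219  0.0277] 0.002113072272849003 [ 0.4426 -0.1214  0.031 ] [ 0.444  -0.1242  0.031 ]
tare [ 0.48   -0.1982  0.0284] 0.0022800077364037415 [ 0.4786 -0.1976  0.031 ] [ 0.4803 -0.1999  0.031 ]
[[ 0.6569 -0.1042  0.115 ]
 [ 0.5821 -0.1583  0.115 ]
 [ 0.5301 -0.0848  0.115 ]
 [ 0.6057 -0.0317  0.115 ]] [ 0.5937 -0.0948  0.115 ] [0.0887 0.0924 0.09   0.0924]
scale [array([ 0.4627, -0.0625]), array([ 0.7033, -0.1424]), array([ 0.4619, -0.2666]), array([ 0.3906, -0.1008]), array([0.631, 0.013])]
[0.147  0.5554 0.2305] [-0.0002  0.1291  0.9916 -0.0008]
```

Triangulated heights are within 3 mm of those stated, and the keys are 84.4 mm apart against 84 mm given. The scale's yaw is about 25°, with the round key on its +y side. Moving over now with the fingers shut, turning the tool to line up with the scale.

>>> step_arm(moves=[[[-30, -26, 0], [0, 0, -0.1], 0], [[-60, -52, 0], [0, 0, -0.2], 0], [[-90, -78, 0], [0, 0, -0.3], 0], [[-120, -104, 0], [0, 0, -0.4], 0], [[-150, -130, 0], [0, 0, -0.5], 0], [[-180, -156, 0], [0, 0, -0.6], 0], [[-210, -182, 0], [0, 0, -0.7], 0], [[-240, -208, 0], [0, 0, -0.7], 0]], grip_force=20)

```text
clock: 0.77
tcp_pos: [0.3262, 0.2918, 0.2311]
orientation: [-0.0, -0.221, 0.975, 0.0]
wrist_force: [1.1, 1.2, 0.5]
finger_gap: -0.0
grip_force: 0.0
```

```bash
cat >> h.py <<'E'
from scipy.spatial.transform import Rotation as R
def go(target):
    s=telemetry.get_state();q=s["orientation"];r=R.from_quat(q[[1,2,3,0]])
    M=r.as_matrix();print("t",s["clock"],"tcp",s["tcp_pos"].round(4),"y yaw deg",np.degrees(np.arctan2(M[1,1],M[0,1])).round(1),"tilt",M[2].round(3),"gap",s["finger_gap"].round(4),"F",s["wrist_force"].round(2))
    print("shift mm",((np.array(target)-s["tcp_pos"])@M*1000).round(1))
E
python3 -c "
from h import *
go([.594,-.097,.231])
print('other',plane('top',(332,138),.173),'tartlets',plane('top',(327,189),.02),plane('top',(344,211),.02))"
```

```text
Traceback (most recent call last):
  File "h.py", line 15, in go
    M=r.as_matrix();print("t",s["clock"],"tcp",s["tcp_pos"].round(4),"y yaw deg",np.degrees(np.arctan2(M[1,1],M[0,1])).round(1),"tilt",M[2].round(3),"gap",s["finger_gap"].round(4),"F",s["wrist_force"].round(2))
                                                                                                                                                           ^^^^^^^^^^^^^^^^^^^^^
AttributeError: 'float' object has no attribute 'round'
```

```bash
sed -i 's/s\["finger_gap"\].round(4)/s["finger_gap"]/' h.py
python3 -c "
from h import *
go([.594,-.097,.231])
print('other',plane('top',(332,138),.173),'tartlets',plane('top',(327,189),.02),plane('top',(344,211),.02))"
```

```text
t 0.7667 tcp [0.3262 0.2918 0.2311] y yaw deg 115.6 tilt [ 0.  0. -1.] gap -1.5467779142709673e-05 F [1.05 1.21 0.53]
shift mm [ -73.8 -466.3   -0. ]
other [ 0.68884423 -0.24938643  0.173     ] tartlets [ 0.58308904 -0.26456061  0.02      ] [ 0.5186989  -0.31405126  0.02      ]
```

>>> step_arm(moves=[[[-6, -39, 0], [0, 0, 0], 0], [[-12, -78, 0], [0, 0, 0], 0], [[-18, -117, 0], [0, 0, 0], 0], [[-25, -156, 0], [0, 0, 0], 0], [[-31, -195, 0], [0, 0, 0], 0], [[-37, -234, 0], [0, 0, 0], 0], [[-43, -273, 0], [0, 0, 0], 0], [[-49, -312, 0], [0, 0, 0], 0]])

```text
clock: 1.43
tcp_pos: [0.5039, 0.0303, 0.231]
orientation: [-0.0, -0.219, 0.976, 0.0]
wrist_force: [0.4, 0.5, 0.0]
finger_gap: 0.0002
grip_force: 0.0
```

>>> step_arm(moves=[[[-6, -39, 0], [0, 0, 0], 0], [[-12, -78, 0], [0, 0, 0], 0], [[-18, -117, 0], [0, 0, 0], 0], [[-25, -154, 0], [0, 0, 0], 0], [[-25, -154, 30], [0, 0, 0], 0], [[-25, -154, 60], [0, 0, 0], 0], [[-25, -154, 80], [0, 0, 0], 0], [[-25, -154, 80], [0, 0, 0], 0]])

```text
clock: 2.1
tcp_pos: [0.5885, -0.0958, 0.1456]
orientation: [-0.004, -0.218, 0.976, 0.002]
wrist_force: [-1.1, 0.8, 0.4]
finger_gap: -0.0002
grip_force: 0.0
```

```bash
python3 -c "
from h import *;import cv2
go([.594,-.097,.126])
a=imaging.read_camera('top')[110:270,200:360,::-1];b=imaging.read_camera('side')[130:290,180:340,::-1]
cv2.imwrite('pics/c1.png',cv2.resize(np.hstack([a,b]),(800,400),interpolation=cv2.INTER_CUBIC))"
```

```text
t 2.1 tcp [ 0.5885 -0.0958  0.1456] y yaw deg 115.2 tilt [ 0.007  0.007 -1.   ] gap -0.00015975841811124804 F [-1.11  0.78  0.4 ]
shift mm [-4.6 -3.5 19.6]
```

View pics/c1.png

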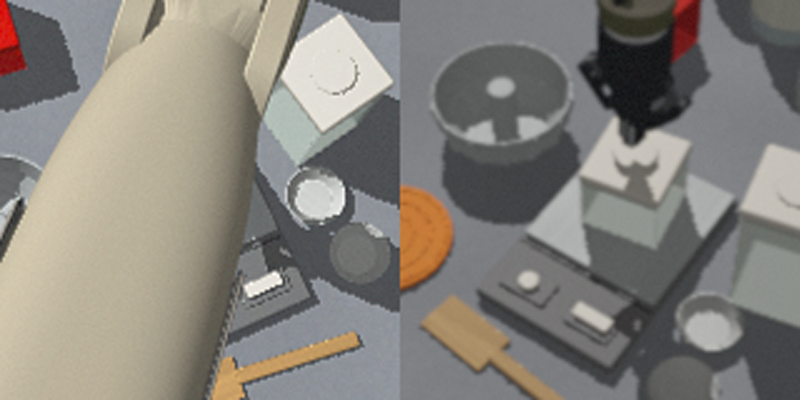

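The side view (tip ≈(632,138) in the crop) shows the shut fingertips directly above the button. Pressing in stages.

>>> step_arm(moves=[[[-3, -2, 4], [0, 0, 0], 0], [[-3, -2, 12], [0, 0, 0], 0], [[-3, -2, 18], [0, 0, 0], 0], [[-3, -2, 22], [0, 0, 0], 0], [[-3, -2, 22], [0, 0, 0], 0]])

```text
clock: 2.62
tcp_pos: [0.5949, -0.0966, 0.1284]
orientation: [-0.001, -0.219, 0.976, 0.0]
wrist_force: [-0.8, 0.5, -0.6]
finger_gap: 0.0001
grip_force: 0.0
```

>>> step_arm(moves=[[[0, 0, 2], [0, 0, 0], 0], [[0, 0, 4], [0, 0, 0], 0], [[0, 0, 6], [0, 0, 0], 0], [[0, 0, 8], [0, 0, 0], 0], [[0, 0, 9], [0, 0, 0], 0], [[0, 0, 9], [0, 0, 0], 0]])

```text
clock: 3.12
tcp_pos: [0.5956, -0.0969, 0.1206]
orientation: [0.0, -0.219, 0.976, -0.0]
wrist_force: [-1.0, 0.0, 3.5]
finger_gap: -0.0001
grip_force: 1.9
```

>>> step_arm(moves=[[[0, 0, 1], [0, 0, 0], 0], [[0, 0, 2], [0, 0, 0], 0], [[0, 0, 3], [0, 0, 0], 0], [[0, 0, 4], [0, 0, 0], 0], [[0, 0, 4], [0, 0, 0], 0], [[0, 0, 4], [0, 0, 0], 0]])

```text
clock: 3.62
tcp_pos: [0.5957, -0.097, 0.118]
orientation: [0.001, -0.219, 0.976, -0.0]
wrist_force: [-4.4, 2.2, 12.5]
finger_gap: 0.0002
grip_force: 6.7
```

>>> step_arm(moves=[[[0, 0, 1], [0, 0, 0], 0], [[0, 0, 1], [0, 0, 0], 0], [[0, 0, 1], [0, 0, 0], 0], [[0, 0, 1], [0, 0, 0], 0]])

```text
clock: 3.95
tcp_pos: [0.5957, -0.097, 0.1179]
orientation: [0.001, -0.219, 0.976, -0.001]
wrist_force: [-6.0, 1.6, 19.0]
finger_gap: 0.0001
grip_force: 9.2
```

The button has bottomed: z is 0.118 as given for home, and force rises with no further travel. Lifting, then over to the round key.

>>> step_arm(moves=[[[0, 0, -20], [0, 0, 0], 0], [[0, 0, -60], [0, 0, 0], 0], [[37, 11, -60], [0, 0, 0], 0], [[74, 21, -60], [0, 0, 0], 0], [[111, 32, -60], [0, 0, 0], 0], [[148, 42, -60], [0, 0, 0], 0], [[148, 42, -60], [0, 0, 0], 0], [[148, 42, -60], [0, 0, 0], 0]])

```text
clock: 4.62
tcp_pos: [0.4415, -0.122, 0.1747]
orientation: [-0.0, -0.218, 0.976, 0.0]
wrist_force: [1.0, 0.4, -0.6]
finger_gap: -0.0001
grip_force: 0.0
```

```bash
python3 -c "
from h import *;import cv2
go([.4435,-.122,.031])
b=imaging.read_camera('side')[130:290,180:340,::-1];w=imaging.read_camera('wrist')[:,:,::-1]
cv2.imwrite('pics/c2.png',np.hstack([cv2.resize(b,(384,384),interpolation=cv2.INTER_CUBIC),cv2.resize(w,(410,384))]))
go([.4435,-.122,.031])"
```

```text
t 4.6167 tcp [ 0.4415 -0.122   0.1747] y yaw deg 115.2 tilt [ 0.001  0.001 -1.   ] gap -6.134215799803699e-05 F [ 0.95  0.36 -0.6 ]
shift mm [ -1.9  -1.  143.7]
t 4.7167 tcp [ 0.4444 -0.1225  0.1754] y yaw deg 115.3 tilt [-0.001 -0.001 -1.   ] gap -0.0004212508734798343 F [ 0.33 -0.42  0.74]
shift mm [  0.8   1.  144.4]
```

View pics/c2.png

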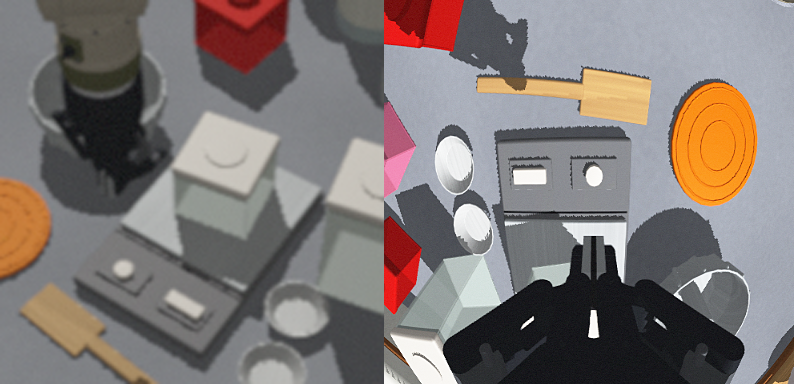

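The side view shows the lid button nearly flush, so it is home. The wrist view shows the round key at crop (594,176), laterally in line with the tip, and the bar key at (529,176). Checking both keys with the wrist camera, as an independent measurement.

```bash
python3 -c "
from h import *;import cv2
p=imaging.camera_params('wrist');K=p['camera_matrix'];T=p['pose']
im=imaging.read_camera('wrist');m=(im.min(2)>200).astype(np.uint8)
_,_,st,c=cv2.connectedComponentsWithStats(m)
for i in range(1,len(st)):
    x,y=c[i]
    if 160<x<290 and 200<y<265 and st[i][4]>60:
        d=np.array([x-K[0,2],y-K[1,2]]);r=np.hypot(*d);th=r/K[0,0];u=d/r*np.sin(th)
        v=T[:3,:3]@[u[0],-u[1],-np.cos(th)];o=T[:3,3];print(c[i],st[i],o+v*(.031-o[2])/v[2])
go([.4435,-.122,.031])"
```

```text
[274.58278542 236.94500897] [ 224  222   80   61 1673] [ 0.50138792 -0.08094415  0.031     ]
t 4.7667 tcp [ 0.4449 -0.1225  0.1754] y yaw deg 115.3 tilt [-0.001 -0.001 -1.   ] gap -0.00014555640885999534 F [0.03 0.45 0.49]
shift mm [  1.2   1.2 144.4]
```

```bash
python3 -c "
from h import *;import cv2
p=imaging.camera_params('wrist');K=p['camera_matrix'];T=p['pose']
im=imaging.read_camera('wrist');m=(im.min(2)>200).astype(np.uint8)
_,_,st,c=cv2.connectedComponentsWithStats(m)
for i in range(1,len(st)):
    x,y=c[i]
    if 150<x<300 and 150<y<200 and st[i][4]>60:
        d=np.array([x-K[0,2],y-K[1,2]]);r=np.hypot(*d);th=r/K[0,0];u=d/r*np.sin(th)
        v=T[:3,:3]@[u[0],-u[1],-np.cos(th)];o=T[:3,3];print(c[i],st[i],o+v*(.031-o[2])/v[2])
go([.4435,-.122,.031])"
```

```text
[263.13538462 174.32307692] [253 165  21  20 325] [ 0.44319546 -0.12244253  0.031     ]
[182.60072595 174.64972777] [162 168  41  15 551] [ 0.47840581 -0.19715738  0.031     ]
t 4.8167 tcp [ 0.445  -0.1224  0.1753] y yaw deg 115.3 tilt [-0.001 -0.001 -1.   ] gap 3.313225004122733e-05 F [-0.14  0.27 -0.94]
shift mm [  1.3   1.1 144.3]
```

All three views agree: round key at (0.443,-0.122), bar key at (0.479,-0.1975). Descending to just above the round key.

>>> step_arm(moves=[[[1, 0, 35], [0, 0, 0], 0], [[1, 0, 70], [0, 0, 0], 0], [[1, 0, 105], [0, 0, 0], 0], [[1, 0, 125], [0, 0, 0], 0], [[1, 0, 135], [0, 0, 0], 0], [[1, 0, 139], [0, 0, 0], 0], [[1, 0, 139], [0, 0, 0], 0], [[1, 0, 139], [0, 0, 0], 0]])

```text
clock: 5.48
tcp_pos: [0.4438, -0.1227, 0.0366]
orientation: [0.0, -0.219, 0.976, -0.0]
wrist_force: [0.2, 0.1, 0.3]
finger_gap: 0.0002
grip_force: 0.0
```

>>> step_arm(moves=[[[0, 0, 2], [0, 0, 0], 0], [[0, 0, 4], [0, 0, 0], 0], [[0, 0, 6], [0, 0, 0], 0], [[0, 0, 8], [0, 0, 0], 0], [[0, 0, 10], [0, 0, 0], 0], [[0, 0, 12], [0, 0, 0], 0], [[0, 0, 12], [0, 0, 0], 0], [[0, 0, 12], [0, 0, 0], 0]])

```text
clock: 6.15
tcp_pos: [0.4437, -0.1229, 0.0258]
orientation: [0.001, -0.219, 0.976, -0.001]
wrist_force: [-2.0, 0.6, 15.7]
finger_gap: -0.0001
grip_force: 7.7
```

>>> step_arm(moves=[[[0, 0, 1], [0, 0, 0], 0], [[0, 0, 1], [0, 0, 0], 0], [[0, 0, 1], [0, 0, 0], 0]])

```text
clock: 6.4
tcp_pos: [0.4437, -0.1229, 0.0257]
orientation: [0.001, -0.219, 0.976, -0.001]
wrist_force: [-5.2, 3.1, 25.2]
finger_gap: -0.0002
grip_force: 12.3
```

>>> step_arm(moves=[[[0, 0, -15], [0, 0, 0], 0], [[0, 0, -45], [0, 0, 0], 0], [[0, -30, -45], [0, 0, 0], 0], [[0, -60, -45], [0, 0, 0], 0], [[0, -83, -45], [0, 0, 0], 0], [[0, -83, -45], [0, 0, 0], 0], [[0, -83, -30], [0, 0, 0], 0], [[0, -83, -30], [0, 0, 0], 0]])

```text
clock: 7.07
tcp_pos: [0.4765, -0.1969, 0.0511]
orientation: [-0.001, -0.218, 0.976, 0.001]
wrist_force: [-0.7, 1.4, -1.2]
finger_gap: -0.0002
grip_force: 0.0
```

```bash
python3 -c "
from h import *;import cv2
go([.479,-.1975,.031])
b=imaging.read_camera('side')[170:290,180:340,::-1]
cv2.imwrite('pics/c3.png',cv2.resize(b,(800,600),interpolation=cv2.INTER_CUBIC))
go([.479,-.1975,.031])"
```

```text
t 7.0667 tcp [ 0.4765 -0.1969  0.0511] y yaw deg 115.2 tilt [ 0.002  0.003 -1.   ] gap -0.00018149744528585515 F [-0.67  1.41 -1.16]
shift mm [-2.1 -1.7 20.1]
t 7.1167 tcp [ 0.4764 -0.1966  0.0517] y yaw deg 115.3 tilt [ 0.002  0.004 -1.   ] gap -0.00038982369253805704 F [ 0.25 -0.02  0.7 ]
shift mm [-2.  -2.  20.7]
```

View pics/c3.png

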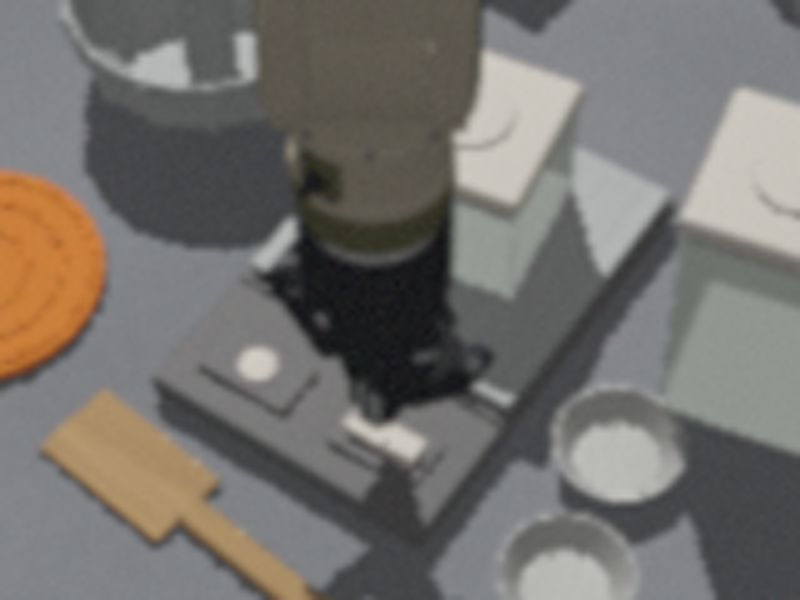

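The crop shows the round key (258,362) sunk in, and the tips just above the bar key (385,430). Now pressing the bar key.

>>> step_arm(moves=[[[-1, -1, 6], [0, 0, 0], 0], [[-1, -1, 13], [0, 0, 0], 0], [[-1, -1, 19], [0, 0, 0], 0], [[-1, -1, 22], [0, 0, 0], 0], [[-1, -1, 25], [0, 0, 0], 0], [[-1, -1, 27], [0, 0, 0], 0], [[-1, -1, 27], [0, 0, 0], 0], [[-1, -1, 27], [0, 0, 0], 0]])

```text
clock: 7.78
tcp_pos: [0.4792, -0.1976, 0.027]
orientation: [-0.0, -0.219, 0.976, 0.0]
wrist_force: [-3.3, 2.4, 8.4]
finger_gap: 0.0
grip_force: 4.2
```

>>> step_arm(moves=[[[0, 0, 1], [0, 0, 0], 0], [[0, 0, 1], [0, 0, 0], 0], [[0, 0, 1], [0, 0, 0], 0], [[0, 0, 1], [0, 0, 0], 0], [[0, 0, 1], [0, 0, 0], 0], [[0, 0, 1], [0, 0, 0], 0], [[0, 0, 1], [0, 0, 0], 0], [[0, 0, 1], [0, 0, 0], 0]])

```text
clock: 8.45
tcp_pos: [0.4792, -0.1976, 0.0269]
orientation: [0.0, -0.219, 0.976, 0.0]
wrist_force: [-6.1, 3.7, 15.2]
finger_gap: -0.0001
grip_force: 7.9
```

>>> step_arm(moves=[[[0, 0, 0], [0, 0, 0], 0], [[0, 0, 0], [0, 0, 0], 0], [[0, 0, 0], [0, 0, 0], 0], [[0, 0, -15], [0, 0, 0], 0], [[0, 0, -45], [0, 0, 0], 0], [[0, 0, -80], [0, 0, 0], 0], [[0, 0, -100], [0, 0, 0], 0], [[0, 0, -100], [0, 0, 0], 0]])

```text
clock: 9.12
tcp_pos: [0.4825, -0.1998, 0.1303]
orientation: [0.003, -0.219, 0.976, -0.003]
wrist_force: [0.5, -0.9, -0.7]
finger_gap: 0.0002
grip_force: 0.0
```

```bash
python3 -c "
from h import *;import cv2
b=imaging.read_camera('side')[130:290,180:340,::-1];w=imaging.read_camera('wrist')[:,:,::-1]
cv2.imwrite('pics/c4.png',np.hstack([cv2.resize(b,(384,384),interpolation=cv2.INTER_CUBIC),cv2.resize(w,(410,384))]))
go([.4435,-.122,.031])"
```

```text
t 9.2167 tcp [ 0.4803 -0.1985  0.1261] y yaw deg 115.3 tilt [-0.001 -0.002 -1.   ] gap 0.0001863987111955498 F [ 0.63  0.26 -0.9 ]
shift mm [ 0.7 85.1 94.9]
```

View pics/c4.png

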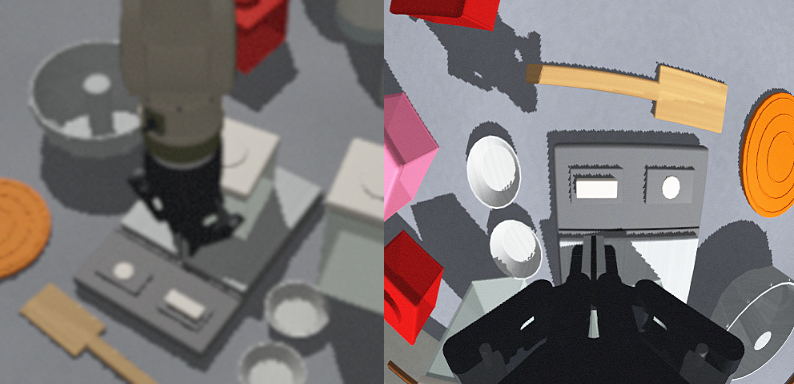

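The bar key, at wrist crop (597,188), is up and casting a shadow. The round key at (671,187) is in, the canister and bystanders look unmoved, and the arm is clear. Handing in.

```bash
python3 -c "
from workcell import env
print(env.hand_in())"
```

```text
the job is handed in; nothing more can be done
None
```

I pressed the lid button home, pressed the round key in, and held the bar key down for about a second before letting it come up, in that order; the last pictures show nothing disturbed, and I handed the job in at about 9 s on the robot's clock, with no verdict returned.

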